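# Lay the green-banded medicine carton on the scan plate

### The job

Three medicine cartons stand in a row on the dispensary counter, just in front of the long edge of the low scan plate. Tip the one with the green top over onto the plate by pushing high on its code-panel face, without picking it up, so that its foot stops at the plate's edge and it comes to lie flat and roughly straight on the plate with its code panel facing up. Leave the orange and blue cartons standing where they are.

Things in the scene. Friction and masses are not known exactly. Their poses are not given: they have to be found in the camera images.
- carton_green: The carton to tip: white card, green top. 60 (x) x 70 (y) x 150 mm tall (z), about 0.3 kg, standing on the counter. Origin: centre of its underside, z to its top; its -x face, away from the plate, bears the code panel (black bars); its +x face is 6 to 20 mm from the plate, roughly parallel to its edge. Its place in the row varies. About 1 N at 130 mm height tips it
- carton_orange: Bystander carton, same size and stance but with an orange top. 60 (x) x 70 (y) x 150 mm tall (z), about 0.3 kg, standing on the counter. Origin: centre of its underside, z to its top; its -x face, away from the plate, bears the code panel (black bars). Neighbours in the row stand about 110 mm apart between centres
- carton_blue: Bystander carton, same size and stance but with a blue top. 60 (x) x 70 (y) x 150 mm tall (z), about 0.3 kg, standing on the counter. Origin: centre of its underside, z to its top; its -x face, away from the plate, bears the code panel (black bars)
- scan_plate: Low flat scan plate fixed to the counter, aluminium with a grey top: 210 mm (its x) by 360 mm (its y), 12 mm thick. Origin: centre of its underside, on the counter. Its long edge at x = -105 mm is the stop: the cartons stand in a row along y just outside it, and tip towards the plate's +x, which points roughly away from the robot
There are look-alikes about, which are no part of the job. Leave any pink or yellow look-alike of the carton_green alone.

How it is judged:
By the outcome, as a careful person would: the job done as asked, in the order asked, and still so for the second after the job is handed in, with the robot touching nothing.
It also fails if it takes over 32 s, if anything falls off the work surface, if the arm or the gripper's body presses on something with over 40 N, if the wrist force passes 120 N, or if a joint passes its speed limit or range.

### The arm

A 7-joint arm with a two-finger parallel gripper is mounted at the origin on the work surface. World frame = base frame: x ahead of the robot, y to its left, z up, the work surface at z = 0. Lengths are in m, angles in rad, forces in N, time in s.
With the tool pointing down it reaches from about 0.4 to 0.85 m from the base axis. Payload 4.5 kg.
Tool frame: the origin (TCP) lies at the very end of the fingers, on their centre line; the grasp point (between the pads) lies 19 mm behind it (r.grip_point_offset is the distance from the TCP to the grasp point, in m); y points along the fingers, x is the direction in which the jaws open and shut, and the axes are right-handed (so a half turn about y gives the same grasp; the last joint's range is limited). The gripper opens to 88 mm and grips with 3 to 60 N. Pads are 18 mm wide; open, the fingers measure 123 mm over their backs; the gripper's body (75 mm by 187 mm) begins 45 mm behind the grasp point.
Start: joints at [1.201, 0.689, -0.195, 1.565, 0.157, 0.902, -0.215], TCP at [0.246, -0.575, 0.239] pointing down, gripper open.
Joint ranges: [-3.01, 3.01], [-0.46, 2.08], [-1.47, 1.51], [0.13, 2.56], [-1, 4.14], [0.04, 2.09], [-2.66, 2.66]. Speed limits (rad/s): [2.57, 2.57, 3.14, 3.14, 3.14, 3.14, 3.14].

### API

Orientations are given as a unit quaternion [x, y, z, w].
In Python, from plant import get_state, snapshot, camera_params, job, r gives the robot as it stands.
- The arm moves only by the tool carry_out, never from a script. Its arguments are lists of equal length, an entry for each row: "offset": the shift along the world's x, y, z in m, a list of three; "twist": the turn about the world's z in degrees. In form: {"offset": [[tx, ty, tz], ...], "twist": [twist, ...]}. A call has 1 to 8 rows; each row shifts and turns the commanded pose from where the row before left it; what a row does not reach is not made up. A row lasts 1/8 s, in which the tool goes at most 62.5 mm and 10.7 degrees, less where a joint would pass 70% of its speed; a pose out of reach is approached as far as the arm can. A call with a gripper value outside its range is refused whole. "grip" is the finger opening in m, from 0 to 0.0881, set as the call begins (left out, the last holds). The fingers move at their own pace and stop on an object; "newtons" is the grip in N (left out, the last holds). Time passes only in rows, so rows that do not move let the fingers close. It gives the time, the measured TCP pose, the force and the opening at its end, in the units of the state.
- get_state(): the state, without advancing time (a new reading comes with each control period).
- snapshot(name): name is "scene" or "top" or "wrist"; returns the picture (400x640x3 uint8, red, green, blue); there is no depth.
- camera_params(name): a dict with "camera_matrix" (3x3 intrinsics, pixels), "eye" and "orientation" of the camera in the world. Camera axes: x right, y up, looking along -z (the intrinsics and any distortion apply to the point x, -y, -z); pixel columns grow to the right and rows downward; lengths in m; the calibration is good to about 2 mm. A picture is of the moment at which its call begins: read the wrist's pose just before it. camera_params takes no time and is no camera call; for the wrist camera it gives the pose at the moment of the call.
- job.finish_job(): hands the job in, once; it reports no verdict.
The state is a dict: "clock": time; "q": joint angles; "qd": joint speeds; "joint_torque": joint torques, N m; "tool_pos": TCP position; "eef_rot": TCP orientation; "contact_force": force on the tool from outside, world axes, zero at the start; "moment": the same for the moment, N m; "opening": opening from 0.0 (shut) to 1.0 (fully open).
Only numpy, scipy, OpenCV 4.12 (cv2) and the standard library are available. Lean on these libraries where they do the work, as an engineer would, in place of code of your own. Each camera call takes 0.05 s, during which the arm holds its last target. There are 200 camera calls.

## Working session

There is one attempt and no reset: what is moved stays moved. The work goes in short steps, Python scripts to look and compute and a tool call to move; the robot and the scene stay as the last step left them, time stands still between calls to the robot, and variables do not carry over. Pictures are saved under pics/ and viewed, about 8 in all and at most 12, crops included, and the job is handed in when it is done.

Besides the shell and the picture viewer there is one more tool, called after ">>>" by a JSON object that holds its "fn" and its "kwargs". carry_out: Moves the arm, as the interface text tells. Its arguments: {"type":"object","properties":{"offset":{"type":"array"},"twist":{"type":"array"},"grip":{"type":"number"},"newtons":{"type":"number"}},"required":["offset","twist"]}

```bash
mkdir -p pics
python3 - <<'E'
from plant import *
import cv2
for n in("scene","top"):
    im=snapshot(n);cv2.imwrite(f"pics/{n}0.png",im[:,:,::-1]);print(n,camera_params(n))
print(get_state())
E
```

```text
scene {'camera_matrix': array([[489.63647803,   0.        , 308.01767421],
       [  0.        , 489.63647803, 198.79684703],
       [  0.        ,   0.        ,   1.        ]]), 'eye': array([0.89289365, 0.43929135, 0.70529486]), 'orientation': array([0.10312254, 0.28957061, 0.90226553, 0.30237643])}
top {'camera_matrix': array([[398.77104661,   0.        , 316.63772891],
       [  0.        , 398.77104661, 191.07031275],
       [  0.        ,   0.        ,   1.        ]]), 'eye': array([0.48940149, 0.04083669, 0.80918486]), 'orientation': array([ 0.07020147, -0.05197404, -0.7008046 ,  0.70798543])}
{'clock': 0.1, 'q': array([ 1.20080485,  0.68987268, -0.19452098,  1.56621337,  0.15730856,
        0.90250655, -0.2150883 ]), 'qd': array([-0.00068624, -0.00304625, -0.0027343 , -0.00128205, -0.00058081,
       -0.00081409, -0.0006518 ]), 'joint_torque': array([-4.15287155e-03, -5.28508186e+01, -1.27160333e+00, -1.53836560e+01,
       -5.25280042e-02,  2.06328557e-03,  3.58942009e-05]), 'tool_pos': array([ 0.24530792, -0.57424439,  0.23801448]), 'eef_rot': array([-0.58984997,  0.39005146, -0.38905601,  0.59040011]), 'contact_force': array([0.5556526 , 0.33093201, 0.36929144]), 'moment': array([ 0.03538108, -0.04619708,  0.01321763]), 'opening': 1.0027426519494094}
```

View pics/scene0.png

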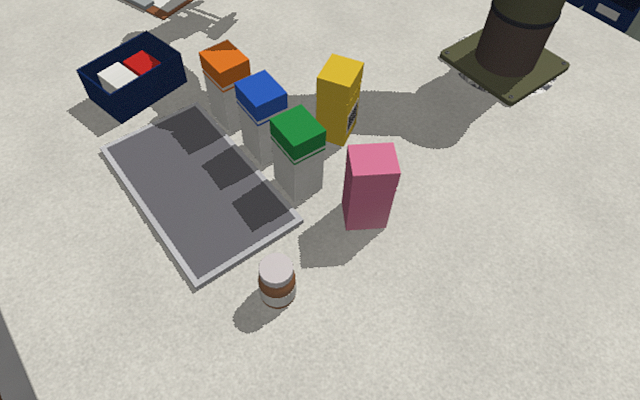

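View pics/top0.png

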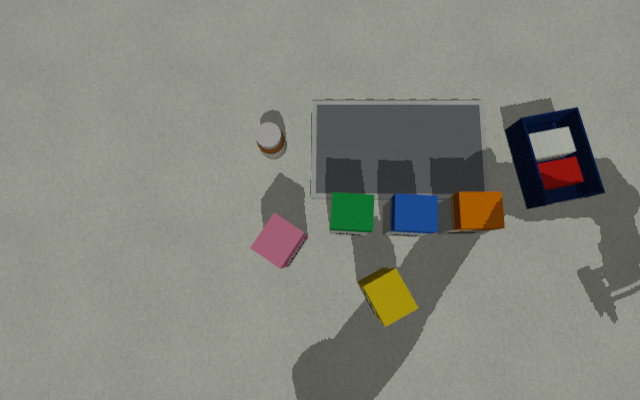

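Scene view shows green top (298,130), blue (262,92), orange (224,62), and the yellow (340,72) and pink (372,160) look-alikes. In the top view, green is at (351,212), blue (414,213), orange (478,210), pink (278,240) and yellow (388,297). I choose the green one, at the +y end of the row.

```bash
cat > h.py <<'E'
from plant import *
import numpy as np, cv2
from scipy.spatial.transform import Rotation as R
def ray(cp,px,z):
    K=cp["camera_matrix"];d=np.linalg.inv(K)@[px[0],px[1],1.];d=R.from_quat(cp["orientation"]).apply([d[0],-d[1],-d[2]])
    e=cp["eye"];return (e+d*(z-e[2])/d[2])[:2]
def quad(im,hue,cp,z,smin=130,vmin=40):
    h=cv2.cvtColor(im,cv2.COLOR_RGB2HSV)
    m=cv2.inRange(h,(hue[0],smin,vmin),(hue[1],255,255))
    c=max(cv2.findContours(m,0,cv2.CHAIN_APPROX_NONE)[0],key=cv2.contourArea)
    p=np.array([ray(cp,q[0],z) for q in c]);return cv2.minAreaRect((p*1000).astype(np.float32))
E
python3 - <<'E'
from h import *
im=cv2.imread("pics/top0.png")[:,:,::-1].copy();cp=camera_params("top")
for n,h in dict(green=(50,80),blue=(100,120),orange=(8,18),yellow=(22,32)).items():
    b=quad(im,h,cp,.15);print(n,b,cv2.boxPoints(b).round().tolist())
for p in [(313,198),(312,100),(481,100),(484,194)]: print(p,ray(cp,p,.012))
for p in [(252,246),(276,213),(308,238),(284,268)]: print("pink",ray(cp,p,.15))
print(R.from_quat(get_state()["eef_rot"]).as_matrix().round(3))
a=cv2.imread("pics/scene0.png")[30:250,180:420];b=im[170:340,240:520,::-1]
cv2.imwrite("pics/crop.png",np.hstack([cv2.resize(a,(400,367)),cv2.resize(b,(400,367))]))
E
```

```text
green ((570.4251708984375, -0.20793914794921875), (70.20209503173828, 63.36037063598633), 87.04141235351562) [[537.0, -34.0], [600.0, -37.0], [604.0, 33.0], [541.0, 36.0]]
blue ((569.745361328125, -102.13788604736328), (76.9112777709961, 64.21676635742188), 87.57861328125) [[536.0, -139.0], [600.0, -142.0], [603.0, -65.0], [539.0, -62.0]]
orange ((574.5086669921875, -206.1722869873047), (64.77436065673828, 84.23438262939453), 0.7226107120513916) [[542.0, -164.0], [543.0, -249.0], [607.0, -248.0], [606.0, -164.0]]
yellow ((437.45245361328125, -56.611167907714844), (81.03471374511719, 65.14143371582031), 29.037498474121094) [[386.0, -48.0], [418.0, -105.0], [489.0, -65.0], [457.0, -8.0]]
(313, 198) [0.61433354 0.06952517]
(312, 100) [0.82409589 0.07456177]
(481, 100) [ 0.8247784  -0.27921021]
(484, 194) [ 0.62535637 -0.27361291]
pink [0.51191391 0.16388609]
pink [0.56688117 0.12591333]
pink [0.52601904 0.07186412]
pink [0.47704181 0.11016433]
[[ 0.393 -0.001  0.92 ]
 [-0.92   0.001  0.393]
 [-0.002 -1.    -0.   ]]
```

View pics/crop.png

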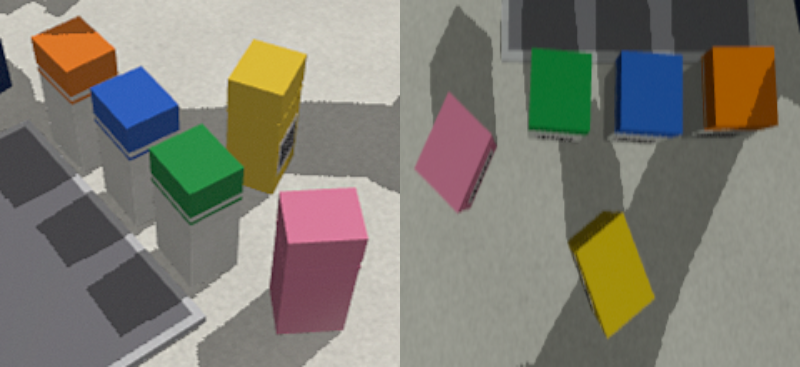

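The crop confirms the green carton at (570, 0) mm, about 10 mm from the plate edge (x≈613 mm) and yawed about −3°. Its code panel is on the robot side. I'll approach from above with the fingers spread about 65 mm across y.

>>> {"fn": "carry_out", "kwargs": {"offset": [[0.019, 0.041, 0], [0.019, 0.041, 0], [0.019, 0.041, 0], [0.019, 0.041, 0], [0.019, 0.041, 0], [0.019, 0.041, 0], [0.019, 0.041, 0], [0.019, 0.041, 0]], "twist": [-1.65, -1.65, -1.65, -1.65, -1.65, -1.65, -1.65, -1.65], "grip": 0.03}}

```text
clock: 1.1
tool_pos: [0.398, -0.2453, 0.2386]
eef_rot: [0.541, -0.455, 0.455, -0.541]
contact_force: [0.3, 1.0, 0.1]
opening: 0.338
```

>>> {"fn": "carry_out", "kwargs": {"offset": [[0.019, 0.041, 0], [0.019, 0.041, 0], [0.019, 0.041, 0], [0.019, 0.041, 0], [0.019, 0.041, 0], [0.019, 0.041, 0], [0, 0, 0], [0, 0, 0]], "twist": [-1.65, -1.65, -1.65, -1.65, -1.65, -1.65, 0, 0]}}

```text
clock: 2.1
tool_pos: [0.5109, -0.0015, 0.2384]
eef_rot: [0.501, -0.5, 0.5, -0.5]
contact_force: [0.3, -0.6, 0.1]
opening: 0.341
```

>>> {"fn": "carry_out", "kwargs": {"offset": [[0, 0.001, -0.02], [0, 0, -0.02], [0, 0, -0.02], [0, 0, -0.02], [0, 0, -0.02], [0, 0, -0.013], [0, 0, 0], [0, 0, 0]], "twist": [0, 0, 0, 0, 0, 0, 0, 0]}}

```text
clock: 3.1
tool_pos: [0.5119, -0.0002, 0.1263]
eef_rot: [0.5, -0.5, 0.5, -0.5]
contact_force: [-0.1, -0.3, 0.3]
opening: 0.341
```

Run:
```python
from h import *
a=snapshot("scene");b=snapshot("top")
cv2.imwrite("pics/pre.png",np.hstack([cv2.resize(a[20:260,160:420],(400,369)),cv2.resize(b[80:320,240:500],(400,369))])[:,:,::-1])
print(get_state()["contact_force"],get_state()["tool_pos"])
```

```text
[-0.38073813  0.12493989  0.44874526] [5.12057588e-01 1.19405323e-04 1.26446287e-01]
```

View pics/pre.png

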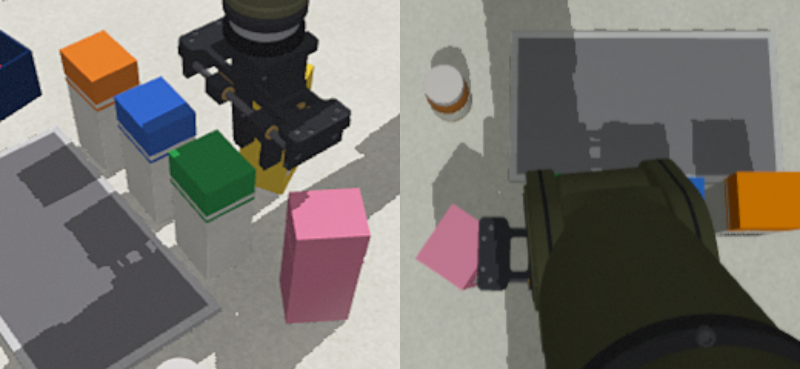

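The fingers hang behind the green carton (scene crop, about (270,150)). The blue, orange, yellow and pink cartons are undisturbed. I'll push slowly.

>>> {"fn": "carry_out", "kwargs": {"offset": [[0.006, 0, 0], [0.006, 0, 0], [0.005, 0, 0], [0.005, 0, 0], [0.005, 0, 0], [0.005, 0, 0], [0.005, 0, 0], [0.005, 0, 0]], "twist": [0, 0, 0, 0, 0, 0, 0, 0]}}

```text
clock: 4.2
tool_pos: [0.554, 0.0002, 0.1258]
eef_rot: [-0.5, 0.5, -0.5, 0.5]
contact_force: [-1.1, 0.2, 1.1]
opening: 0.339
```

>>> {"fn": "carry_out", "kwargs": {"offset": [[0.005, 0, 0], [0.005, 0, 0], [0.004, 0, 0], [0.004, 0, 0], [0, 0, 0], [0, 0, 0]], "twist": [0, 0, 0, 0, 0, 0]}}

```text
clock: 4.95
tool_pos: [0.5715, 0.0003, 0.1257]
eef_rot: [0.5, -0.5, 0.5, -0.5]
contact_force: [0.5, 0.4, 0.2]
opening: 0.338
```

Run:
```python
from h import *
a=snapshot("scene")
cv2.imwrite("pics/mid.png",cv2.resize(a[20:260,160:420],(520,480))[:,:,::-1])
print(get_state()["contact_force"],get_state()["tool_pos"])
```

```text
[-0.24377817  0.26722984  1.02321204] [5.71406654e-01 2.57195989e-04 1.25711342e-01]
```

View pics/mid.png

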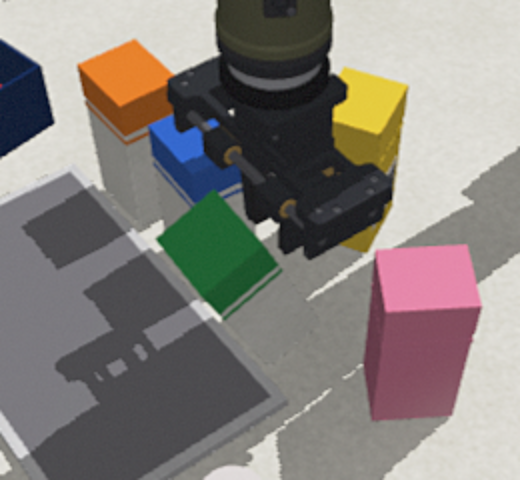

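The green carton is tipping cleanly (about 18°), with its top at (215,250). The others are unmoved, so I'll continue the push.

>>> {"fn": "carry_out", "kwargs": {"offset": [[0.004, 0, 0], [0.004, 0, 0], [0.004, 0, 0], [0.004, 0, 0], [0.004, 0, 0], [0.004, 0, 0], [0, 0, 0], [0, 0, 0]], "twist": [0, 0, 0, 0, 0, 0, 0, 0]}}

```text
clock: 6.0
tool_pos: [0.5954, 0.0003, 0.1257]
eef_rot: [0.5, -0.5, 0.5, -0.5]
contact_force: [-0.6, 1.1, 0.0]
opening: 0.342
```

Run:
```python
from h import *
a=snapshot("scene")
cv2.imwrite("pics/mid2.png",cv2.resize(a[20:260,160:420],(520,480))[:,:,::-1])
print(get_state()["contact_force"],get_state()["tool_pos"])
```

```text
[-0.00094586 -0.73520863  0.76429284] [5.95392503e-01 2.20536820e-04 1.25705061e-01]
```

View pics/mid2.png

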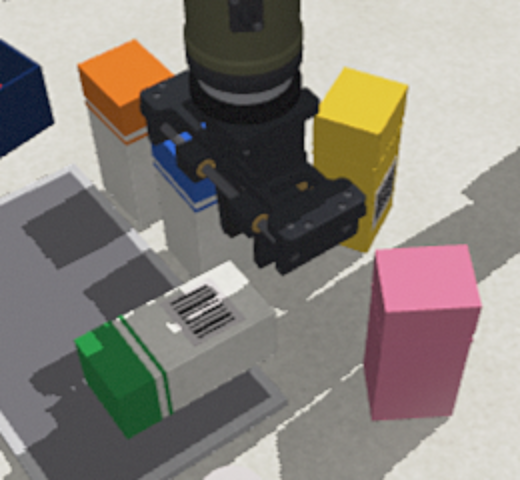

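The green carton lies on the plate with its code panel up at (205,310). Next I'll back the arm off: up, then back the way it came, and check with the top camera.

>>> {"fn": "carry_out", "kwargs": {"offset": [[-0.01, 0, 0.03], [-0.01, 0, 0.04], [-0.015, 0, 0.04], [-0.019, -0.041, 0], [-0.019, -0.041, 0], [-0.019, -0.041, 0], [-0.019, -0.041, 0], [-0.019, -0.041, 0]], "twist": [0, 0, 0, 0, 0, 0, 0, 0]}}

```text
clock: 7.05
tool_pos: [0.4647, -0.206, 0.2359]
eef_rot: [0.5, -0.5, 0.5, -0.5]
contact_force: [0.2, -0.5, -0.5]
opening: 0.339
```

>>> {"fn": "carry_out", "kwargs": {"offset": [[-0.019, -0.041, 0], [-0.019, -0.041, 0], [-0.019, -0.041, 0], [-0.019, -0.041, 0], [-0.019, -0.041, 0], [-0.019, -0.041, 0], [0, 0, 0], [0, 0, 0]], "twist": [0, 0, 0, 0, 0, 0, 0, 0]}}

```text
clock: 8.05
tool_pos: [0.3519, -0.4498, 0.2356]
eef_rot: [-0.5, 0.5, -0.499, 0.501]
contact_force: [0.5, 1.4, 0.5]
opening: 0.338
```

Run:
```python
from h import *
a=snapshot("scene");b=snapshot("top");cp=camera_params("top")
for n,h in dict(blue=(100,120),orange=(8,18),yellow=(22,32)).items(): print(n,quad(b,h,cp,.15))
print("green",quad(b,(50,80),cp,.072))
cv2.imwrite("pics/end.png",np.hstack([cv2.resize(a[20:260,160:420],(400,369)),cv2.resize(b[80:320,240:500],(400,369))])[:,:,::-1])
print(get_state()["contact_force"],get_state()["tool_pos"])
```

```text
blue ((569.3673706054688, -102.52879333496094), (76.5477294921875, 64.50030517578125), 87.11695861816406)
orange ((574.4275512695312, -206.22776794433594), (61.447654724121094, 84.56120300292969), 0.5959032773971558)
yellow ((437.783935546875, -56.55995178222656), (80.64550018310547, 65.07327270507812), 29.289159774780273)
green ((727.7430419921875, -5.727447509765625), (69.60929107666016, 33.334693908691406), 88.62724304199219)
[0.98903469 0.24252948 0.24303669] [ 0.35268584 -0.4490849   0.23573081]
```

View pics/end.png

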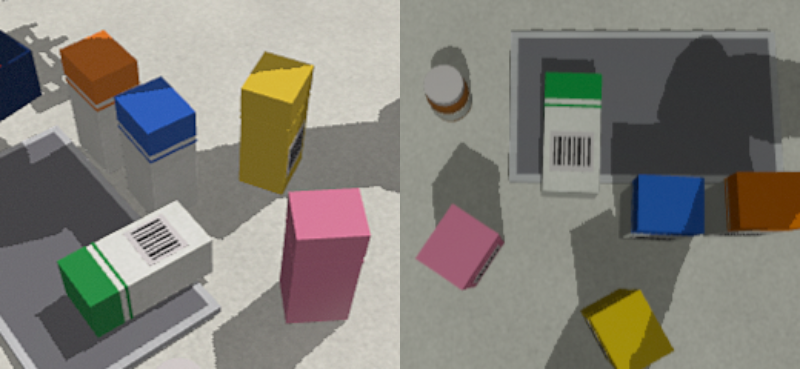

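Run:
```python
from h import *
b=snapshot("top");cp=camera_params("top")
cv2.imwrite("pics/foot.png",cv2.resize(b[120:220,300:400],(600,600),interpolation=cv2.INTER_NEAREST)[:,:,::-1])
g=cv2.cvtColor(b,cv2.COLOR_RGB2GRAY)
print(g[188:212,350]);print("edge col",g[188:206,320])
for r in (194,200,204,206): print(r,ray(cp,(353,r),.072),ray(cp,(353,r),.012))
for r in (196,197,198,199): print(r,ray(cp,(320,r),.012),ray(cp,(320,r),0))
```

```text
[151 149 150 158 164 162 159 159 159 159 162 163 162 160 157 160 142 107
 115 113 128 146 148 145]
edge col [ 86  86  86  85  94 122 142 140 139 134 127 139 146 146 146 144 146 145]
194 [ 0.61313555 -0.00739022] [ 0.62320635 -0.01131545]
200 [ 0.60178541 -0.0073524 ] [ 0.61093242 -0.01127454]
204 [ 0.59425158 -0.00732729] [ 0.6027854  -0.01124739]
206 [ 0.59049449 -0.00731476] [ 0.59872252 -0.01123384]
196 [0.61855264 0.05539812] [0.62049675 0.05561732]
197 [0.61650209 0.05537578] [0.61841533 0.05559464]
198 [0.61445332 0.05535346] [0.61633572 0.05557198]
199 [0.61240635 0.05533116] [0.61425794 0.05554934]
```

View pics/foot.png

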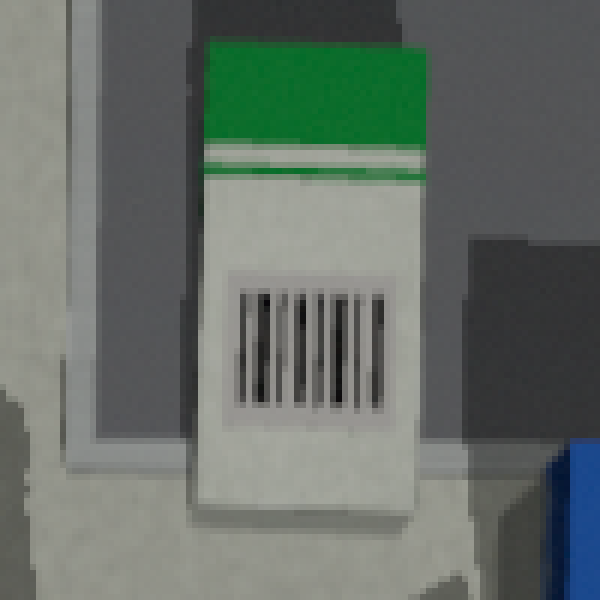

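The outcome is already good, but the foot overhangs the edge by about 19 mm (foot x≈0.594, edge x≈0.613). I'll nudge the foot gently with the closed fingers. The gripper body goes lengthwise along x, clear of the blue and yellow cartons.

>>> {"fn": "carry_out", "kwargs": {"offset": [[0.018, 0.037, 0], [0.018, 0.037, 0], [0.018, 0.037, 0], [0.018, 0.037, 0], [0.018, 0.037, 0], [0.018, 0.037, 0], [0.018, 0.037, 0], [0.018, 0.037, 0]], "twist": [6.5, 6.5, 6.5, 6.5, 6.5, 6.5, 6.5, 6.5], "grip": 0}}

```text
clock: 9.2
tool_pos: [0.4962, -0.1523, 0.236]
eef_rot: [-0.669, 0.228, -0.228, 0.669]
contact_force: [-0.4, 0.9, 0.3]
opening: 0.007
```

>>> {"fn": "carry_out", "kwargs": {"offset": [[0.018, 0.037, 0], [0.018, 0.037, 0], [0.018, 0.037, 0], [0.018, 0.037, 0], [0, 0, 0], [0, 0, 0]], "twist": [6.5, 6.5, 6.5, 6.5, 0, 0]}}

```text
clock: 9.95
tool_pos: [0.567, -0.0068, 0.2356]
eef_rot: [0.704, -0.074, 0.073, -0.703]
contact_force: [0.5, -0.6, -0.0]
opening: 0.005
```

Run:
```python
from h import *
s=get_state();print(s["tool_pos"],s["opening"],s["q"]);print(R.from_quat(s["eef_rot"]).as_matrix().round(3))
a=snapshot("scene");cv2.imwrite("pics/pre2.png",cv2.resize(a[0:260,160:420],(520,520))[:,:,::-1])
```

```text
[ 0.56698429 -0.00678119  0.2355987 ] 0.00469898501778471 [ 0.17733089  0.6372766  -0.41613264  1.73980211  0.33135886  0.83549842
 -0.59953532]
[[ 0.978 -0.001  0.207]
 [-0.207 -0.001  0.978]
 [-0.001 -1.    -0.001]]
```

View pics/pre2.png

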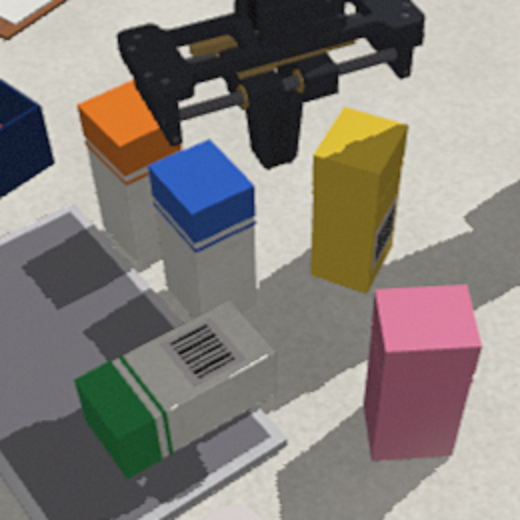

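The closed fingers are over the foot side, jaws along x, clear of blue and yellow. I'll descend, then nudge.

>>> {"fn": "carry_out", "kwargs": {"offset": [[0, 0, -0.025], [0, 0, -0.025], [0, 0, -0.025], [0, 0, -0.025], [0, 0, -0.025], [0, 0, -0.025], [0, 0, -0.025], [0, 0, 0]], "twist": [0, 0, 0, 0, 0, 0, 0, 0]}}

```text
clock: 11.0
tool_pos: [0.5659, -0.0083, 0.0595]
eef_rot: [0.704, -0.076, 0.073, -0.703]
contact_force: [0.7, 0.4, -0.3]
opening: 0.006
```

>>> {"fn": "carry_out", "kwargs": {"offset": [[0.003, 0, 0], [0.003, 0, 0], [0.003, 0, 0], [0.003, 0, 0], [0.002, 0, 0], [0.002, 0, 0], [0, 0, 0], [0, 0, 0]], "twist": [0, 0, 0, 0, 0, 0, 0, 0]}}

```text
clock: 12.0
tool_pos: [0.5814, -0.0068, 0.0608]
eef_rot: [0.704, -0.075, 0.072, -0.703]
contact_force: [-5.4, 1.1, 4.5]
opening: 0.007
```

Run:
```python
from h import *
a=snapshot("top");cp=camera_params("top");print(quad(a,(50,80),cp,.072),get_state()["tool_pos"],get_state()["contact_force"])
b=snapshot("scene");cs=camera_params("scene")
for n,h in dict(green=(50,80),blue=(100,120)).items():
  print(n,"scene now",quad(b,h,cs,.072)); 
p=cv2.cvtColor(cv2.imread("pics/pre2.png"),4)
```

```text
((731.02490234375, -5.915805816650391), (30.052799224853516, 69.2329330444336), 0.21291491389274597) [ 0.58144244 -0.00680122  0.06083906] [-5.69855957  0.51815964  5.55615851]
green scene now ((737.1377563476562, 10.790241241455078), (105.04949951171875, 43.885379791259766), 88.279296875)
blue scene now ((698.546142578125, -362.19061279296875), (196.9336700439453, 185.4239501953125), 11.163536071777344)
```

>>> {"fn": "carry_out", "kwargs": {"offset": [[0.002, 0, 0], [0.002, 0, 0], [0.002, 0, 0], [0.002, 0, 0], [0, 0, 0]], "twist": [0, 0, 0, 0, 0]}}

```text
clock: 12.72
tool_pos: [0.5896, -0.0068, 0.0608]
eef_rot: [0.704, -0.075, 0.072, -0.703]
contact_force: [-5.5, 1.0, 4.6]
opening: 0.006
```

Run:
```python
from h import *
a=snapshot("top");cp=camera_params("top");q=quad(a,(50,80),cp,.072);print(q,cv2.boxPoints(q).round(),get_state()["tool_pos"],get_state()["contact_force"])
b=snapshot("scene")
cv2.imwrite("pics/n2.png",np.hstack([cv2.resize(b[20:260,160:420],(400,369)),cv2.resize(a[80:320,240:500],(400,369))])[:,:,::-1])
```

```text
((739.047607421875, -6.907806396484375), (30.16115379333496, 71.25798034667969), 0.19733761250972748) [[724.  29.]
 [724. -43.]
 [754. -42.]
 [754.  29.]] [ 0.58954084 -0.00675953  0.06084723] [-4.50431835  0.87603077  4.98294368]
```

View pics/n2.png

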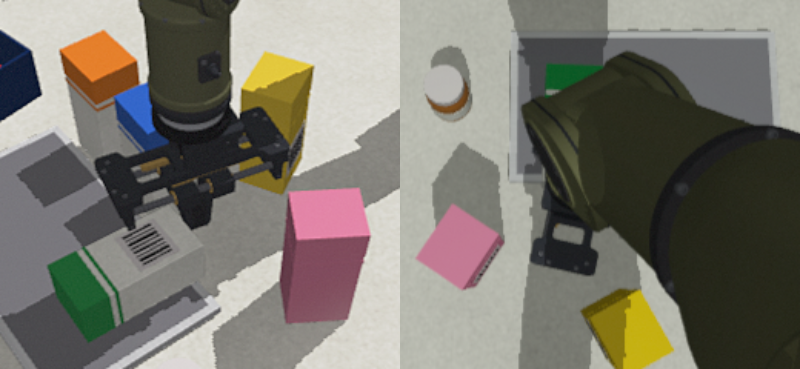

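The carton slid straight, about 9–10 mm, so the foot is now at about 0.604. I'll back off, lift and retreat.

>>> {"fn": "carry_out", "kwargs": {"offset": [[-0.005, 0, 0], [-0.01, 0, 0], [0, 0, 0.03], [0, 0, 0.04], [0, 0, 0.04], [0, 0, 0.04], [0, 0, 0.02], [-0.02, -0.04, 0]], "twist": [0, 0, 0, 0, 0, 0, 0, 0]}}

```text
clock: 13.82
tool_pos: [0.5589, -0.0431, 0.2329]
eef_rot: [-0.702, 0.069, -0.074, 0.705]
contact_force: [0.1, -0.8, 0.3]
opening: 0.002
```

>>> {"fn": "carry_out", "kwargs": {"offset": [[-0.02, -0.04, 0], [-0.02, -0.04, 0], [-0.02, -0.04, 0], [-0.02, -0.04, 0], [-0.02, -0.04, 0], [-0.02, -0.04, 0], [-0.02, -0.04, 0], [0, 0, 0]], "twist": [0, 0, 0, 0, 0, 0, 0, 0]}}

```text
clock: 14.82
tool_pos: [0.4135, -0.3306, 0.2302]
eef_rot: [0.704, -0.077, 0.076, -0.702]
contact_force: [0.3, 0.2, 0.2]
opening: 0.002
```

>>> {"fn": "carry_out", "kwargs": {"offset": [[-0.02, -0.04, 0], [-0.02, -0.04, 0], [0, 0, 0], [0, 0, 0]], "twist": [0, 0, 0, 0]}}

```text
clock: 15.32
tool_pos: [0.3776, -0.4051, 0.2308]
eef_rot: [-0.703, 0.073, -0.073, 0.704]
contact_force: [1.0, 1.2, 0.0]
opening: 0.006
```

Run:
```python
from h import *
a=snapshot("scene");b=snapshot("top");cp=camera_params("top")
for n,h in dict(blue=(100,120),orange=(8,18),yellow=(22,32)).items(): print(n,quad(b,h,cp,.15))
q=quad(b,(50,80),cp,.072);print("green",q,cv2.boxPoints(q).round())
cv2.imwrite("pics/end2.png",np.hstack([cv2.resize(a[20:260,160:420],(400,369)),cv2.resize(b[100:240,290:430],(400,369))])[:,:,::-1])
print(get_state()["contact_force"],get_state()["tool_pos"])
```

```text
blue ((569.5447998046875, -102.5069580078125), (75.9864730834961, 64.6764144897461), 87.7511978149414)
orange ((575.2676391601562, -206.02734375), (63.131893157958984, 84.17784881591797), 0.5959032773971558)
yellow ((437.61810302734375, -56.90172576904297), (81.05397033691406, 64.49116516113281), 29.06538200378418)
green ((738.9984130859375, -7.071205139160156), (70.96082305908203, 32.94058609008789), 87.87198638916016) [[721. -42.]
 [754. -43.]
 [757.  28.]
 [724.  29.]]
[ 0.20976928  0.258269   -0.08280006] [ 0.37798286 -0.40472872  0.23090945]
```

View pics/end2.png

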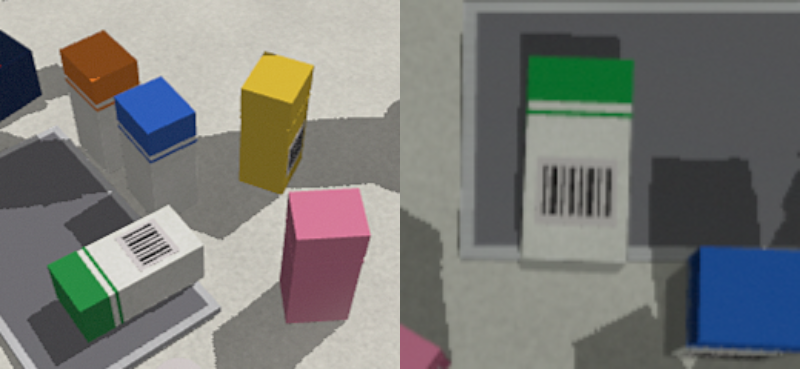

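The green carton lies flat with its code panel up, straight on the plate, and its foot is at the edge (about 8 mm over). The other cartons are unmoved. I'm handing the job in.

```bash
python3 -c "
from plant import *
print(job.finish_job())"
```

```text
the job is handed in; nothing more can be done
None
```

I tipped the green carton onto the scan plate by pushing slowly, about 125 mm up its code-panel face, with the spread fingers, and handed the job in at about 15.4 s.

- **Extra nudge:** after tipping, the foot hung about 19 mm past the plate's edge. I slid the lying carton about 10 mm straight on by pushing its foot with the closed fingers, at about 5 N. It was never gripped or lifted.
- **Green carton:** in the last pictures it lies flat, code panel up, about 2° off in yaw. Its foot is about 8–10 mm outside the plate's edge, give or take 2 mm for calibration.
- **Other cartons:** the blue, orange and yellow ones are within 1 mm of where they started. I checked the pink one by eye only, and it looks unmoved.
- **Robot:** it is well clear and touching nothing.

No check failed. One reading I did not explain was an upward force of about 4.5–5.5 N on the fingers during the nudge.

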